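# Close a loaded thermal cycler and set its cover pressure

### The job

The tubes are loaded: ease the thermal cycler's sliding cover forward by its handle until it is fully home against its front stop, then tighten the wing knob clockwise until the pressure pointer points at the little block set at the edge of its scale, not running more than a division or so past it, and let go. Do not slam the cover, and do not hold the knob down or lean on it while you tighten, for it has to rise with its sprung bridge, otherwise the plate underneath cracks the tube caps. Leave the things beside the cycler where they are.

Things in the scene. Friction and masses are not known exactly. Their poses are not given: they have to be found in the camera images.
- cycler: bench thermal cycler, white housing 380 x 230 mm, grey deck 115 mm high with guide rails, keypad and black stop bar at the front. Origin on the bench under the deck, 180 mm behind the housing's upright front face (a sloping panel reaches 35 mm further); x points to its rear, z up. It stands fixed.
- cover (a joint): slide of the white cover (190 x 205 mm, top 157 mm above the bench): 0 when parked at the back, 0.150 m when home against the front stop. It starts at 0 to 0.040, moves towards the cycler's front, and drags with about 7 N.
- handle_mid (a point): middle of the black handle bar across the cover's front edge: bar 120 mm long (along y), 12 x 12 mm, its centre 32 mm above the cover, free underneath between two end posts. Axes as the cycler's: x to the rear, so the cover closes towards -x. The knob's axis lies 95 mm behind the bar.
- knob_grip (a point): point on the axis of the black wing knob, 12 mm below the wing's top and 23 mm above its round flange (50 mm across). Wing 56 mm long (along x), 14 mm wide (y), 38 mm tall. Turns about the vertical, clockwise from above tightens; it holds where it is left. Friction 0.13 N m, about 0.2 N m in all at the marker. It rises with the bridge by up to 6 mm.
- platen: heated plate inside the cover under the knob, 86 x 72 x 10 mm, unseen once closed; origin on the knob axis, 16 mm below its underside. The knob drives it down 3.2 mm per rad. After 0.4 to 1.1 rad of free turning it meets the tube caps; from then on the steel bridge that carries knob and plate is lifted 3.2 mm per rad against springs of 4 N/mm. More than 40 N on the caps cracks them.
- pointer_tip (a point): tip of the black pointer on the white scale to the right of the knob (-y side). Pivot 46 mm from the tip, 42 mm from the knob axis. At rest it leans to the rear; it swings to the front as the bridge rises, the tip moving 8 mm per mm of rise, so about 26 mm per rad of knob once the plate bears. Divisions of the scale are 0.1 rad apart. Pushing the knob down or pulling it up shifts it.
- mark (a point): where the pointer tip has to stand: on the tip's circle, at the nose of the small dark block (8 x 10 mm, 9 mm high) set just outside the scale. It is set elsewhere each time, 0.60 to 0.95 rad from the pointer's rest. Its x runs along the circle: the tip is at positive x before the mark, zero at it, negative beyond it.
- tubes: tray of 24 capped clear tubes in the cycler's recessed block, 90 x 75 mm, 22 mm high, caps 12 mm above the deck; origin under its centre, which lies below the knob axis when the cover is home.
- reagent: amber bottle with blue cap, 72 mm across, 140 mm tall, beside the cycler, origin under its centre; a bystander.
- tube_rack: flat blue tube rack 200 x 75 mm, 40 mm high, beside the cycler, origin under its centre; a bystander.
- tips_clear: ivory pipette tip box 121 x 85 x 60 mm beside the cycler, origin under its centre; a bystander.
- beaker: small clear beaker, 64 mm across, 80 mm tall, beside the cycler, origin under its centre; a bystander.
- pen: black marker pen, 12 mm thick, 145 mm long, lying beside the cycler near its front; a bystander.

How it is judged:
By the outcome, as a careful person would: the job done as asked, in the order asked, and still so for the second after the job is handed in, with the robot touching nothing.
It also fails if it takes over 67 s, if anything falls off the work surface, if the arm or the gripper's body presses on something with over 40 N, if the wrist force passes 120 N, or if a joint passes its speed limit or range.

### The arm

A 6-joint arm with a two-finger parallel gripper is mounted at the origin on the work surface. World frame = base frame: x ahead of the robot, y to its left, z up, the work surface at z = 0. Lengths are in m, angles in degrees, forces in N, time in s.
With the tool pointing down it reaches from about 0.4 to 0.825 m from the base axis. Payload 7 kg.
Tool frame: the origin (TCP) lies between the finger pads; the fingertips stand 14 mm ahead of it and the grasp point (between the pads) lies 5 mm behind it; z points along the fingers, y is the line along which they close (so a half turn about z gives the same grasp; the last joint's range is limited). The gripper opens to 88 mm and grips with 3 to 60 N. Pads are 19 mm wide; open, the fingers measure 130 mm over their backs; the gripper's body (78 mm by 193 mm) begins 47 mm behind the grasp point.
Start: joints at [-59.811, 20.546, 0.682, 0, -70.136, -16.507], TCP at [0.16, -0.656, 0.241] pointing down, gripper open.
Joint ranges: [-176.03, 176.03], [-82.01, 121.73], [-58.28, 71.71], [-173.87, 95.51], [-174.79, -0.11], [-173.66, 173.66]. Speed limits (degrees/s): [136.94, 136.94, 172.46, 180, 180, 180].

### API

Orientations are given as [roll, pitch, yaw] about the fixed x, y, z axes, in that order (R = Rz(yaw) Ry(pitch) Rx(roll)).
In Python, from plant import status, cams, job gives the robot as it stands. The module is installed in compiled form; this text tells all that it offers.
- The arm moves only by the tool step_arm, never from a script. Its arguments are lists of equal length, an entry for each row: "xyz": the shift along the tool's x, y, z each as a share of 20 cm, from -1 to 1, a list of three; "yaw": the turn about the tool's z as a share of 360 degrees, from -1 to 1; "claw": the closure, from -1 (fully open) to 1 (shut). A call has 1 to 20 rows; each row is the pose to reach, as a shift and turn from the pose commanded when the call began, along the tool's axes at that moment, turning the shorter way round; what a row does not reach only later rows make up. A row lasts 1/12 s, in which the tool goes at most 41.7 mm and 7.16 degrees, less where a joint would pass 70% of its speed; a pose out of reach is approached as far as the arm can. A call with a number of a shift or a turn outside -1 to 1 is refused whole. A call with a gripper value outside its range is refused whole. The fingers move at their own pace and stop on an object; "grip_force" is the grip in N (left out, the last holds). Time passes only in rows, so rows that repeat a pose let the fingers close. It gives the time, the measured TCP pose, the force, the opening and the grip force at its end, in the units of the state.
- status.get_state(): the state, without advancing time (a new reading comes with each control period).
- cams.capture(name): name is "scene" or "top" or "wrist"; returns (picture, depth): 480x640x3 uint8, blue, green, red; 480x640 float32, m along the optical axis (not along the pixel's ray), 0 where there is no reading.
- cams.calibration(name): a dict with "mtx" (3x3 intrinsics, pixels), "camera_from_world" (4x4, takes a point from world to camera coordinates); the wrist camera has in their place "T_tool_cam" (4x4, takes a point from camera to tool coordinates, whose origin is the TCP and whose axes are the flange's). Camera axes: x right, y down, z forward; pixel columns grow to the right and rows downward; lengths in m; the calibration is good to about 2 mm. A picture is of the moment at which its call begins: read the wrist's pose just before it. calibration takes no time and is no camera call.
- job.close_job(): hands the job in; it is judged then, once.
The state is a dict: "time_s": time; "joints": joint angles; "qd": joint speeds; "joint_torque": joint torques, N m; "tcp_pos": TCP position; "eef_rot": TCP orientation; "contact_force": force on the tool from outside, world axes, zero at the start; "moment": the same for the moment, N m; "gripper_width": finger opening in m; "gripper_force": force on a finger pad.
Only numpy, scipy, OpenCV 4.12 (cv2) and the standard library are available. Lean on these libraries where they do the work, as an engineer would, in place of code of your own. Each camera call takes 0.05 s, during which the arm holds its last target. There are 200 camera calls.

## Working session

There is one attempt and no reset: what is moved stays moved. The work goes in short steps, Python scripts to look and compute and a tool call to move; the robot and the scene stay as the last step left them, time stands still between calls to the robot, and variables do not carry over. Pictures are saved under pics/ and viewed, at most 10 in all, crops included, and the job is handed in when it is done.

Besides the shell and the picture viewer there is one more tool, called after "Call:" in YAML: its name, and indented under it one key for each argument. step_arm: Moves the arm, as the interface text tells. Shift numbers are shares of 20 cm and turn numbers shares of 360 degrees, none past 1 either way. Its arguments: {"type":"object","properties":{"xyz":{"type":"array"},"yaw":{"type":"array"},"claw":{"type":"array"},"grip_force":{"type":"number"}},"required":["xyz","yaw","claw"]}

```bash
mkdir -p pics; cat > h.py <<'E'
import numpy as np, cv2
from plant import status, cams, job
from scipy.spatial.transform import Rotation as R
def pose():
    s=status.get_state(); T=np.eye(4); T[:3,:3]=R.from_euler('xyz',s['eef_rot'],degrees=True).as_matrix(); T[:3,3]=s['tcp_pos']; return T
def shot(n,f):
    T=pose(); p,d=cams.capture(n); c=cams.calibration(n)
    W=np.linalg.inv(c['camera_from_world']) if n!='wrist' else T@np.array(c['T_tool_cam'])
    np.savez('pics/'+f+'.npz',p=p,d=d,W=W,K=np.array(c['mtx'])); cv2.imwrite('pics/'+f+'.png',p)
def ld(f):
    z=np.load('pics/'+f+'.npz'); return z['p'],z['d'],z['W'],z['K']
def ray(f,u,v,z):
    _,_,W,K=ld(f); r=W[:3,:3]@np.linalg.inv(K)@[u,v,1]; o=W[:3,3]; return o+r*(z-o[2])/r[2]
def pt(f,u,v):
    _,d,W,K=ld(f); q=np.linalg.inv(K)@[u,v,1]*d[int(v),int(u)]; return W[:3,:3]@q+W[:3,3]
E
python3 - <<'E'
from h import *
shot('top','t0'); shot('scene','s0'); print(status.get_state())
for n in('t0','s0'): print(ld(n)[2].round(3))
E
```

```text
{'time_s': 0.1, 'joints': array([-5.98105818e+01,  2.05874067e+01,  6.39270049e-01, -1.84401334e-02,
       -7.01352762e+01, -1.65074475e+01]), 'qd': array([ 0.06074118, -0.12386171,  0.06116256, -0.03960047, -0.01488648,
        0.15562854]), 'joint_torque': array([-2.09174366e-03, -5.84163272e+01,  2.93752223e+01,  7.01570079e+00,
        1.01233352e-02, -4.93525954e-05]), 'tcp_pos': array([ 0.15954851, -0.65544717,  0.23971517]), 'eef_rot': array([ 1.79915099e+02, -7.08189333e-03, -1.66324303e+02]), 'contact_force': array([-0.38151864, -0.08928512,  0.34079629]), 'moment': array([-0.00401909, -0.0681855 , -0.00022932]), 'gripper_force': 0.0, 'gripper_width': 0.08768843819832978}
[[ 0.058 -0.974  0.22   0.445]
 [-0.998 -0.056  0.014  0.033]
 [-0.001 -0.22  -0.975  0.899]
 [ 0.     0.     0.     1.   ]]
[[-0.539  0.673 -0.506  1.118]
 [ 0.842  0.436 -0.318  0.381]
 [ 0.006 -0.598 -0.802  0.972]
 [ 0.     0.     0.     1.   ]]
```

View pics/t0.png

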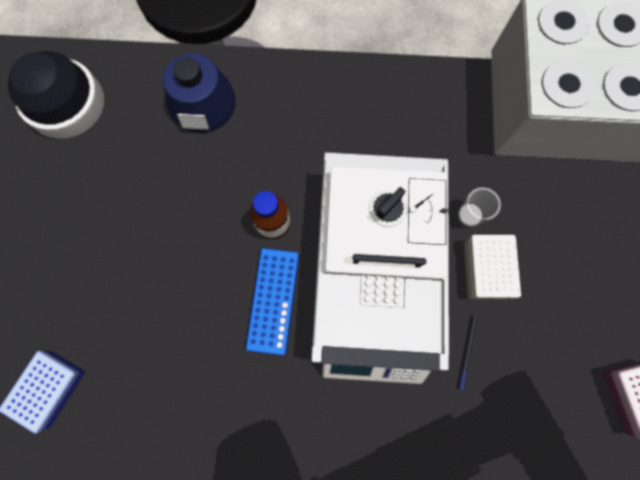

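View pics/s0.png

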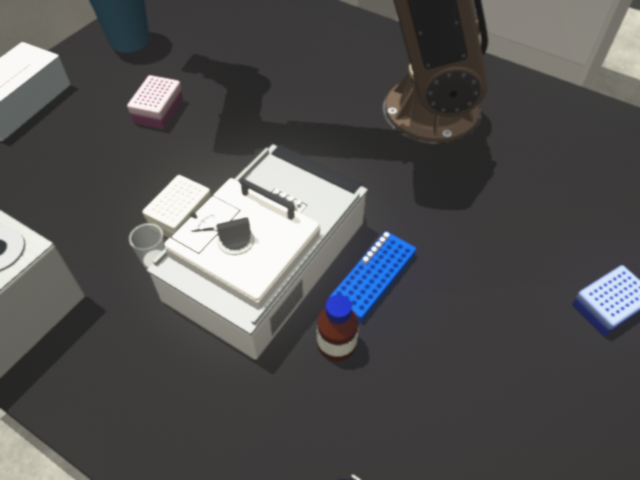

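The top view shows the handle bar from (355,258) to (423,263), the knob at about (390,203) with its wing turned diagonally, the pointer at about (424,200), and the mark block at about (444,211). The cycler's front faces the robot. The scene view agrees with this.

```bash
python3 - <<'E'
from h import *
p,d,W,K=ld('t0')
m=(p.max(2)<60).astype(np.uint8); m[:, :335]=0; m[:,437:]=0; m[:170]=0; m[280:]=0
n,l,s,c=cv2.connectedComponentsWithStats(m)
for i in range(1,n):
    if s[i,4]>20:
        r=cv2.minAreaRect(np.argwhere(l==i)[:,::-1].astype(np.float32)); b=cv2.boxPoints(r)
        print(s[i],c[i].round(1),r, pt('t0',*c[i]).round(4))
        print([ray('t0',u,v,.192).round(4) for u,v in b])
print('edges',ray('t0',327,168,.157),ray('t0',447,172,.157),ray('t0',323,272,.157),ray('t0',444,276,.157))
print('knob flange',ray('t0',387,209,.165),'block',ray('t0',444,211,.166))
E
```

```text
[375 195  26  24 213] [385.3 206.8] ((387.04150390625, 204.2873077392578), (13.379295349121094, 29.65743637084961), 41.987213134765625) [ 0.6653 -0.0603  0.2081]
[array([ 0.6622, -0.041 ,  0.192 ]), array([ 0.7024, -0.0729,  0.192 ]), array([ 0.6877, -0.0897,  0.192 ]), array([ 0.6479, -0.0578,  0.192 ])]
edges [0.74737588 0.0375777  0.157     ] [ 0.75195361 -0.17439728  0.157     ] [0.56132742 0.03428994 0.157     ] [ 0.56620386 -0.16838949  0.157     ]
knob flange [ 0.67524983 -0.0691662   0.165     ] block [ 0.67694316 -0.16638263  0.166     ]
```

```bash
cat >> h.py <<'E'
def go(x,y,z,yaw):
    T=pose(); d=T[:3,:3].T@(np.array([x,y,z])-T[:3,3]); s=status.get_state()
    print('xyz share',(d/.2).round(4),'yaw share',round(-((yaw-s['eef_rot'][2]+180)%360-180)/360,4),'rows',np.linalg.norm(d)/.0417)
E
python3 - <<'E'
from h import *
for u,v in((355,258),(389,259.5),(423,262)): print(ray('t0',u,v,.193).round(4), pt('t0',u,v).round(3))
go(.57,-.067,.26,-89)
E
```

```text
[ 0.5814 -0.0159  0.193 ] [ 0.581 -0.016  0.197]
[ 0.582  -0.0705  0.193 ] [ 0.581 -0.07   0.197]
[ 0.5811 -0.1251  0.193 ] [ 0.58  -0.124  0.197]
xyz share [-2.6897  2.3738 -0.0982] yaw share -0.2148 rows 17.212011595370946
```

Call:
step_arm:
  xyz:
    - [-0.9,0.78,-0.03]
    - [-0.9,0.78,-0.03]
    - [-0.9,0.78,-0.03]
    - [-0.9,0.78,-0.03]
    - [-0.9,0.78,-0.03]
    - [-0.9,0.78,-0.03]
  yaw: [0,0,0,0,0,0]
  claw: [-1,-1,-1,-1,-1,-1]

```text
time_s: 0.6
tcp_pos: [0.2986, -0.4591, 0.2465]
eef_rot: [180.0, 0.0, -166.3]
contact_force: [0.2, 0.4, 1.3]
gripper_width: 0.0878
gripper_force: 0.0
```

Call:
step_arm:
  xyz:
    - [-0.9,0.78,-0.03]
    - [-0.9,0.78,-0.03]
    - [-0.9,0.78,-0.03]
    - [-0.9,0.78,-0.03]
    - [-0.9,0.78,-0.03]
    - [-0.9,0.78,-0.03]
  yaw: [0,0,0,0,0,0]
  claw: [-0.5,-0.5,-0.5,-0.5,-0.5,-0.5]

```text
time_s: 1.1
tcp_pos: [0.4368, -0.2649, 0.2527]
eef_rot: [180.0, 0.0, -166.3]
contact_force: [1.1, -0.7, 0.2]
gripper_width: 0.0657
gripper_force: 0.0
```

```bash
python3 - <<'E'
from h import *
s=status.get_state();print(s['time_s'],s['tcp_pos'],s['eef_rot'],s['joints'],s['gripper_width'])
go(.56,-.067,.26,-89)
E
```

```text
1.1 [ 0.43679681 -0.2649383   0.25266531] [ 1.79992176e+02  2.67966833e-02 -1.66262104e+02] [-9.20081845e+00  4.47699285e+00 -1.86111203e+01 -1.91895052e-02
 -6.68902599e+01 -6.70537548e+01] 0.06574407563768418
xyz share [-0.8334  0.8151 -0.0362] yaw share -0.2146 rows 5.59387639297302
```

Call:
step_arm:
  xyz:
    - [-0.93,0.773,-0.036]
    - [-0.93,0.773,-0.036]
    - [-0.93,0.773,-0.036]
    - [-0.93,0.773,-0.036]
    - [-0.93,0.773,-0.036]
    - [-0.93,0.773,-0.036]
    - [-0.93,0.773,-0.036]
    - [-0.93,0.773,-0.036]
    - [-0.93,0.773,-0.036]
    - [-0.93,0.773,-0.036]
    - [-0.93,0.773,-0.036]
    - [-0.93,0.773,-0.036]
    - [-0.93,0.773,-0.036]
  yaw: [-0.215,-0.215,-0.215,-0.215,-0.215,-0.215,-0.215,-0.215,-0.215,-0.215,-0.215,-0.215,-0.215]
  claw: [-0.2,-0.2,-0.2,-0.2,-0.2,-0.2,-0.2,-0.2,-0.2,-0.2,-0.2,-0.2,-0.2]

```text
time_s: 2.18
tcp_pos: [0.5796, -0.0733, 0.2595]
eef_rot: [180.0, 0.0, -89.1]
contact_force: [-0.2, 1.1, -0.2]
gripper_width: 0.0526
gripper_force: 0.0
```

```bash
python3 - <<'E'
from h import *
shot('wrist','w0')
s=status.get_state();print(s['tcp_pos'],s['eef_rot'],s['joints'].round(1),s['gripper_width'])
E
```

```text
[ 0.57963717 -0.0733409   0.25955337] [ 1.79976047e+02 -1.61904525e-04 -8.91321412e+01] [ 12.   11.4  -9.5  -0.  -69.2 -11.1] 0.05284983232383262
```

View pics/w0.png

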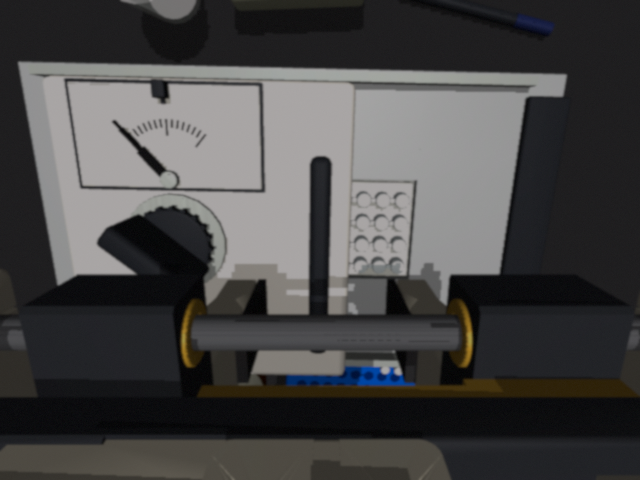

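The wrist view shows the bar at column 320, rows 158–350, midway between the fingers. The pointer tip is at (115,122), its pivot at (168,180) and the block nose at about (161,101). Next I lower onto the bar and close.

```bash
python3 - <<'E'
from h import *
print('bar',ray('w0',320,158,.195),ray('w0',319,250,.195))
t,p,m=[ray('w0',u,v,.163)[:2] for u,v in((115,122),(168,180),(161,101))]
k=ray('w0',170,250,.165); print(t,p,m,np.linalg.norm(t-p),np.linalg.norm(m-p))
a=lambda q:np.arctan2(q[1]-p[1],q[0]-p[0]); print('angle',a(t)-a(m)); print([pt('w0',u,v).round(4) for u,v in((60,140),(168,180),(160,89),(320,200),(130,235))])
E
```

```text
bar [ 0.58278181 -0.13032392  0.195     ] [ 0.58276069 -0.0790823   0.195     ]
[ 0.70618316 -0.14751621] [ 0.67770193 -0.11337164] [ 0.67749002 -0.15984727] 0.04446382935497918 0.046476112850187816
angle 0.6997715980492263
[array([ 0.7444, -0.1364,  0.1576]), array([ 0.6776, -0.1134,  0.1632]), array([ 0.6752, -0.166 ,  0.1684]), array([ 0.5825, -0.1078,  0.1953]), array([ 0.6859, -0.0879,  0.2008])]
```

Call:
step_arm:
  xyz:
    - [0,0,0.12]
    - [0,0,0.24]
    - [0,0,0.32]
    - [0,0,0.377]
    - [0,0,0.377]
    - [0,0,0.377]
    - [0,0,0.377]
    - [0,0,0.377]
    - [0,0,0.377]
    - [0,0,0.377]
    - [0,0,0.377]
    - [0,0,0.377]
  yaw: [0,0,0,0,0,0,0,0,0,0,0,0]
  claw: [-0.2,-0.2,-0.2,-0.2,-0.2,0.2,0.4,0.6,0.8,0.9,0.9,0.9]
  grip_force: 15

```text
time_s: 3.23
tcp_pos: [0.5816, -0.0732, 0.185]
eef_rot: [-179.8, 0.0, -88.9]
contact_force: [-0.9, 0.0, 0.7]
gripper_width: 0.0122
gripper_force: 15.1
```

Call:
step_arm:
  xyz:
    - [0,0.015,0]
    - [0,0.04,0]
    - [0,0.075,0]
    - [0,0.115,0]
    - [0,0.155,0]
    - [0,0.195,0]
    - [0,0.235,0]
    - [0,0.275,0]
    - [0,0.315,0]
    - [0,0.355,0]
    - [0,0.395,0]
    - [0,0.43,0]
    - [0,0.46,0]
    - [0,0.48,0]
    - [0,0.49,0]
    - [0,0.5,0]
    - [0,0.5,0]
  yaw: [0,0,0,0,0,0,0,0,0,0,0,0,0,0,0,0,0]
  claw: [0.9,0.9,0.9,0.9,0.9,0.9,0.9,0.9,0.9,0.9,0.9,0.9,0.9,0.9,0.9,0.9,0.9]
  grip_force: 25

```text
time_s: 4.65
tcp_pos: [0.482, -0.0728, 0.185]
eef_rot: [-179.7, 0.2, -88.9]
contact_force: [5.3, 11.9, -2.2]
gripper_width: 0.012
gripper_force: 25.0
```

```bash
python3 - <<'E'
from h import *
# home estimate: front face edge of stop bar/housing from top view
for u,v in((322,363),(440,369)): print(ray('t0',u,v,.115))
s=status.get_state();print(s['tcp_pos'],s['contact_force'],s['joints'].round(1))
shot('top','t1')
E
```

```text
[0.41211862 0.02736729 0.115     ]
[ 0.41384034 -0.17242094  0.115     ]
[ 0.48202823 -0.07276712  0.18498397] [ 5.30256931 11.90087673 -2.23767445] [ 14.5   5.3 -27.1  -0.2 -57.2 -13.3]
```

Call:
step_arm:
  xyz:
    - [-0.004,0.005,0]
    - [-0.007,0.012,0]
    - [-0.007,0.022,0]
    - [-0.007,0.032,0]
    - [-0.008,0.042,0]
    - [-0.008,0.05,0]
    - [-0.008,0.05,0]
  yaw: [0,0,0,0,0,0,0]
  claw: [0.9,0.9,0.9,0.9,0.9,0.9,0.9]

```text
time_s: 5.28
tcp_pos: [0.4717, -0.0726, 0.185]
eef_rot: [-179.7, 0.1, -88.9]
contact_force: [4.8, 4.5, -3.2]
gripper_width: 0.012
gripper_force: 25.0
```

Call:
step_arm:
  xyz:
    - [0,0.008,0]
    - [0,0.016,0]
    - [0,0.024,0]
    - [0,0.032,0]
    - [0,0.04,0]
    - [0,0.04,0]
  yaw: [0,0,0,0,0,0]
  claw: [0.9,0.9,0.9,0.9,0.9,0.9]

```text
time_s: 5.78
tcp_pos: [0.4647, -0.0726, 0.185]
eef_rot: [-179.6, 0.1, -88.9]
contact_force: [9.5, 4.0, -7.7]
gripper_width: 0.012
gripper_force: 25.0
```

Call:
step_arm:
  xyz:
    - [-0.001,0.006,0]
    - [-0.002,0.012,0]
    - [-0.002,0.018,0]
    - [-0.002,0.024,0]
    - [-0.002,0.024,0]
  yaw: [0,0,0,0,0]
  claw: [0.9,0.9,0.9,0.9,0.9]

```text
time_s: 6.2
tcp_pos: [0.4646, -0.0724, 0.1851]
eef_rot: [-179.2, 0.1, -88.9]
contact_force: [31.6, -5.8, -27.8]
gripper_width: 0.0117
gripper_force: 25.0
```

Call:
step_arm:
  xyz:
    - [0,-0.01,0]
    - [0,-0.02,0]
    - [0,-0.02,0]
    - [0,-0.02,0]
    - [0,-0.02,0]
    - [0,-0.02,0]
    - [0,-0.02,-0.15]
    - [0,-0.02,-0.35]
    - [0,-0.02,-0.5]
    - [0,-0.02,-0.5]
  yaw: [0,0,0,0,0,0,0,0,0,0]
  claw: [0.9,0.9,0.9,0.3,0.0,-0.1,-0.1,-0.1,-0.1,-0.1]

```text
time_s: 7.03
tcp_pos: [0.4634, -0.0739, 0.2909]
eef_rot: [-179.5, -0.0, -88.9]
contact_force: [0.6, 1.4, 0.3]
gripper_width: 0.0471
gripper_force: 0.0
```

```bash
python3 - <<'E'
from h import *
shot('wrist','w1'); shot('top','t2')
s=status.get_state();print(s['time_s'],s['tcp_pos'],s['eef_rot'],s['contact_force'],s['joints'].round(1),s['gripper_width'])
cv2.imwrite('pics/t2c.png',cv2.resize(ld('t2')[0][150:400,280:520],None,fx=2.4,fy=2.4))
go(.56,-.0725,.27,-40)
E
```

```text
7.1333 [ 0.4610947  -0.07352994  0.28565235] [-1.79852635e+02  4.46847880e-02 -8.89256936e+01] [ 0.0627083  -0.73348173 -0.60364137] [ 15.2  -1.3 -20.3  -0.  -70.9 -14.1] 0.04784621095401894
xyz share [ 0.0042 -0.4943  0.0795] yaw share -0.1359 rows 2.40147420751397
```

View pics/w1.png

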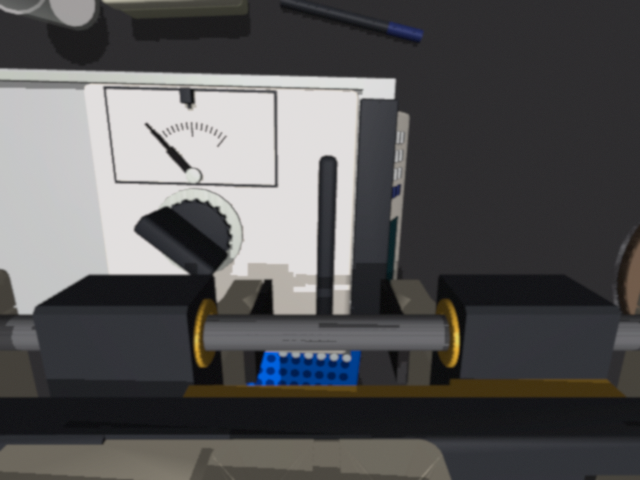

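The cover edge now meets the black stop bar at about column 358, so it is home. The wing runs from (145,220) to (215,265), the pivot is at (193,175), the tip at (147,124) and the nose at about (189,108).

```bash
python3 - <<'E'
from h import *
t,p,m=[ray('w1',u,v,.163)[:2] for u,v in((147,124),(193.5,175.5),(189,108))]
a=lambda q:np.arctan2(q[1]-p[1],q[0]-p[0]); print(t,p,m,np.linalg.norm(t-p),np.linalg.norm(m-p),'angle',a(t)-a(m))
print('bar',ray('w1',327,200,.195))
im,d,W,K=ld('w1')
# wing-top points by depth
v,u=np.mgrid[195:275,110:260]; P=np.array([pt('w1',x,y) for x,y in zip(u.ravel(),v.ravel())])
Q=P[(P[:,2]>.196)&(P[:,2]<.215)&(P[:,0]<.64)]; 
print(len(Q),np.median(Q[:,2]),cv2.minAreaRect((Q[:,:2]*1000).astype(np.float32)))
# and from top camera
v,u=np.mgrid[180:270,350:430]; P=np.array([pt('t2',x,y) for x,y in zip(u.ravel(),v.ravel())])
Q=P[(P[:,2]>.19)&(P[:,2]<.23)&(P[:,0]>.52)&(P[:,0]<.65)]
print(len(Q),np.median(Q[:,2]),cv2.minAreaRect((Q[:,:2]*1000).astype(np.float32)) if len(Q) else 0)
E
```

```text
[ 0.58713776 -0.14719566] [ 0.55789129 -0.11297438] [ 0.55767607 -0.15810193] 0.045016127577464364 0.04512805883924282 angle 0.7119439653115557
bar [ 0.46341678 -0.10302218  0.195     ]
2263 0.20644526997702323 ((557.9481811523438, -71.4710693359375), (14.42396354675293, 55.757049560546875), 50.67146682739258)
0 nan 0
  return _methods._mean(a, axis=axis, dtype=dtype,
  ret = ret.dtype.type(ret / rcount)
```

Call:
step_arm:
  xyz:
    - [0,-0.15,0]
    - [0,-0.35,0]
    - [0,-0.484,0]
    - [0,-0.484,0.05]
    - [0,-0.484,0.1]
    - [0,-0.484,0.178]
    - [0,-0.484,0.178]
    - [0,-0.484,0.178]
    - [0,-0.484,0.178]
    - [0,-0.484,0.178]
  yaw: [-0.138,-0.138,-0.138,-0.138,-0.138,-0.138,-0.138,-0.138,-0.138,-0.138]
  claw: [-0.1,-0.1,-0.1,-0.1,-0.1,-0.1,-0.1,-0.1,-0.1,-0.1]

```text
time_s: 7.97
tcp_pos: [0.5576, -0.0718, 0.2486]
eef_rot: [180.0, 0.0, -39.5]
contact_force: [0.1, 0.4, 0.1]
gripper_width: 0.0486
gripper_force: 0.0
```

```bash
python3 - <<'E'
from h import *
s=status.get_state();print(s['time_s'],s['tcp_pos'],s['eef_rot'],s['contact_force'],s['joints'].round(1),s['gripper_width'])
go(.558,-.0715,.191,-39.3)
E
```

```text
7.9667 [ 0.55759171 -0.07180105  0.24863013] [ 1.79979001e+02  1.28730099e-02 -3.94615241e+01] [0.14137918 0.40911136 0.09284139] [ 12.6   9.7 -13.1   0.  -67.3  37.9] 0.04858618722252538
xyz share [ 0.0007 -0.0026  0.2881] yaw share -0.0004 rows 1.3820709284919641
```

Call:
step_arm:
  xyz:
    - [0,0,0.1]
    - [0,0,0.2]
    - [0,0,0.26]
    - [0.001,-0.002,0.286]
    - [0.001,-0.002,0.286]
    - [0.001,-0.002,0.286]
    - [0.001,-0.002,0.286]
    - [0.001,-0.002,0.286]
    - [0.001,-0.002,0.286]
    - [0.001,-0.002,0.286]
    - [0.001,-0.002,0.286]
    - [0.001,-0.002,0.286]
  yaw: [0,0,0,0,0,0,0,0,0,0,0,0]
  claw: [-0.1,-0.1,-0.1,-0.1,0,0.2,0.4,0.6,0.8,0.8,0.8,0.8]
  grip_force: 20

```text
time_s: 8.97
tcp_pos: [0.5585, -0.0714, 0.192]
eef_rot: [-179.9, -0.0, -39.2]
contact_force: [0.7, 1.0, 2.1]
gripper_width: 0.0137
gripper_force: 20.0
```

Call:
step_arm:
  xyz:
    - [0,0,0]
    - [0,0,0]
    - [0,0,0]
    - [0,0,0]
    - [0,0,0]
    - [0,0,0]
  yaw: [0.01,0.02,0.03,0.04,0.05,0.05]
  claw: [0.8,0.8,0.8,0.8,0.8,0.8]

```text
time_s: 9.47
tcp_pos: [0.5589, -0.0711, 0.192]
eef_rot: [-179.9, -0.0, -57.4]
contact_force: [1.1, 3.4, 2.3]
gripper_width: 0.0138
gripper_force: 20.0
```

```bash
python3 - <<'E'
from h import *
s=status.get_state();print(s['time_s'],s['tcp_pos'],s['eef_rot'],s['contact_force'],s['moment'],s['joints'].round(1))
shot('wrist','w2'); shot('top','t3'); shot('scene','s3')
cv2.imwrite('pics/c3.png',np.hstack([cv2.resize(ld('s3')[0][140:310,130:350],(400,309)),cv2.resize(ld('w2')[0],(400,309))]))
E
```

```text
9.4667 [ 0.55886264 -0.07107778  0.19202292] [-1.79904366e+02 -2.20089620e-02 -5.73776097e+01] [1.05761097 3.36848456 2.27550454] [ 1.12454267 -0.31050767 -0.11901002] [ 12.6  12.2 -17.7  -0.  -60.1  20. ]
```

View pics/c3.png

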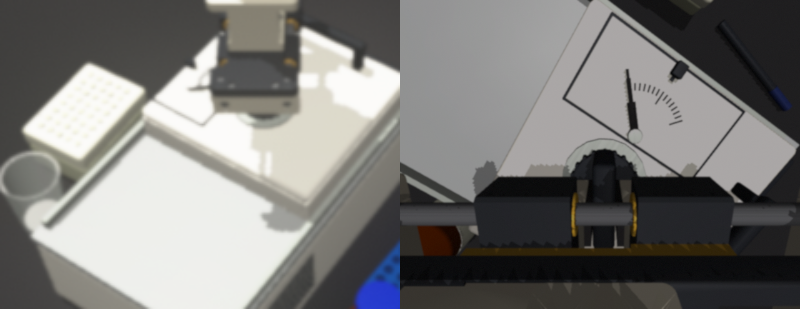

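The pointer is still at rest at (630,85–130) in the pasted wrist view, and the block is at (680,70). I'll measure both angles about the pivot from each wrist image.

```bash
cat >> h.py <<'E'
def gauge(f,P=(.5579,-.113)):
    im,d,W,K=ld(f); g=cv2.cvtColor(im,cv2.COLOR_BGR2GRAY).astype(np.float32); Ci=np.linalg.inv(W)
    th=np.arange(-3.0,-.2,.01)
    def prof(r0,r1,z):
        r=np.linspace(r0,r1,9); X=np.stack([P[0]+np.outer(np.cos(th),r),P[1]+np.outer(np.sin(th),r),np.full((len(th),9),z)],-1)
        q=(X@Ci[:3,:3].T+Ci[:3,3])@K.T; q=(q/q[...,2:]).astype(np.float32)
        return cv2.remap(g,q[...,0],q[...,1],cv2.INTER_LINEAR,borderValue=255).mean(1)
    o=[]
    for a in((.036,.042,.163),(.048,.053,.166)):
        p=prof(*a); i=p.argmin(); w=np.clip(np.median(p)*.75-p,0,None)*(abs(th-th[i])<.15); o.append((round((w*th).sum()/w.sum(),3),round(float(p.min()/np.median(p)),2)))
    s=status.get_state(); print(f,'pointer',o[0],'mark',o[1],'to go',round(o[0][0]-o[1][0],3),'t',s['time_s'],'yaw',s['eef_rot'][2].round(1),'F',s['contact_force'].round(1),'Mz',s['moment'][2].round(3),'tcp',s['tcp_pos'].round(4))
E
python3 - <<'E'
from h import *
gauge('w1'); gauge('w2')
E
```

```text
w1 pointer (np.float64(-0.853), 0.22) mark (np.float64(-1.583), 0.17) to go 0.73 t 9.6167 yaw -57.1 F [2.  3.7 2.9] Mz -0.123 tcp [ 0.5589 -0.0711  0.192 ]
w2 pointer (np.float64(-0.83), 0.17) mark (np.float64(-1.542), 0.11) to go 0.712 t 9.6167 yaw -57.1 F [2.  3.7 2.9] Mz -0.123 tcp [ 0.5589 -0.0711  0.192 ]
```

Call:
step_arm:
  xyz:
    - [0,0,0]
    - [0,0,0]
    - [0,0,0]
    - [0,0,0]
    - [0,0,0]
  yaw: [0.01,0.02,0.03,0.04,0.04]
  claw: [0.8,0.8,0.8,0.8,0.8]

```text
time_s: 10.03
tcp_pos: [0.5592, -0.0709, 0.192]
eef_rot: [-179.9, 0.0, -71.7]
contact_force: [2.3, 4.1, 2.7]
gripper_width: 0.0141
gripper_force: 20.0
```

```bash
python3 -c "
from h import *
shot('wrist','w3');gauge('w3')"
```

```text
w3 pointer (np.float64(-0.831), 0.19) mark (np.float64(-1.548), 0.18) to go 0.717 t 10.0833 yaw -71.6 F [2.3 5.5 1.7] Mz -0.131 tcp [ 0.5592 -0.071   0.192 ]
```

Call:
step_arm:
  xyz:
    - [-0.002,0,0]
    - [-0.003,0,0]
    - [-0.003,0,0]
    - [-0.003,0,0]
  yaw: [0.01,0.02,0.03,0.03]
  claw: [0.8,0.8,0.8,0.8]

```text
time_s: 10.42
tcp_pos: [0.5594, -0.0708, 0.1924]
eef_rot: [-179.8, -0.0, -82.5]
contact_force: [5.2, 2.5, 3.6]
gripper_width: 0.0137
gripper_force: 20.0
```

```bash
python3 -c "
from h import *
shot('wrist','w4');gauge('w4')"
```

```text
w4 pointer (np.float64(-0.91), 0.18) mark (np.float64(-1.554), 0.25) to go 0.644 t 10.4667 yaw -82.3 F [4.  3.  4.9] Mz -0.123 tcp [ 0.5594 -0.0708  0.1925]
```

Call:
step_arm:
  xyz:
    - [0,0,-0.003]
    - [0,0,-0.004]
    - [0,0.002,-0.005]
    - [0,0.002,-0.006]
    - [0,0.002,-0.007]
    - [0,0.002,-0.008]
    - [0,0.002,-0.009]
    - [0,0.002,-0.01]
    - [0,0.002,-0.01]
  yaw: [0.01,0.02,0.03,0.04,0.05,0.06,0.07,0.08,0.08]
  claw: [0.8,0.8,0.8,0.8,0.8,0.8,0.8,0.8,0.8]

```text
time_s: 11.22
tcp_pos: [0.56, -0.0709, 0.1941]
eef_rot: [-179.7, 0.1, -111.2]
contact_force: [10.4, -0.2, -1.9]
gripper_width: 0.0137
gripper_force: 20.0
```

```bash
python3 -c "
from h import *
shot('wrist','w5');gauge('w5')"
```

```text
w5 pointer (np.float64(-1.192), 0.15) mark (np.float64(-1.566), 0.17) to go 0.374 t 11.2667 yaw -111.1 F [ 9.6  0.4 -2. ] Mz -0.133 tcp [ 0.56   -0.0709  0.1941]
```

Call:
step_arm:
  xyz:
    - [-0.001,-0.002,0]
    - [-0.002,-0.004,-0.001]
    - [-0.002,-0.005,-0.002]
    - [-0.002,-0.005,-0.003]
    - [-0.002,-0.005,-0.004]
    - [-0.002,-0.005,-0.005]
    - [-0.002,-0.005,-0.006]
    - [-0.002,-0.005,-0.006]
  yaw: [0.01,0.02,0.03,0.04,0.05,0.06,0.07,0.07]
  claw: [0.8,0.8,0.8,0.8,0.8,0.8,0.8,0.8]

```text
time_s: 11.93
tcp_pos: [0.5606, -0.0712, 0.1955]
eef_rot: [-179.8, 0.1, -136.4]
contact_force: [6.9, -0.1, -0.5]
gripper_width: 0.0138
gripper_force: 20.0
```

```bash
python3 -c "
from h import *
shot('wrist','w6');gauge('w6')"
```

```text
w6 pointer (np.float64(-1.435), 0.12) mark (np.float64(-0.24), 0.07) to go -1.195 t 11.9833 yaw -136.3 F [ 8.4 -0.3 -0.3] Mz -0.046 tcp [ 0.5607 -0.0712  0.1955]
```

View pics/w6.png

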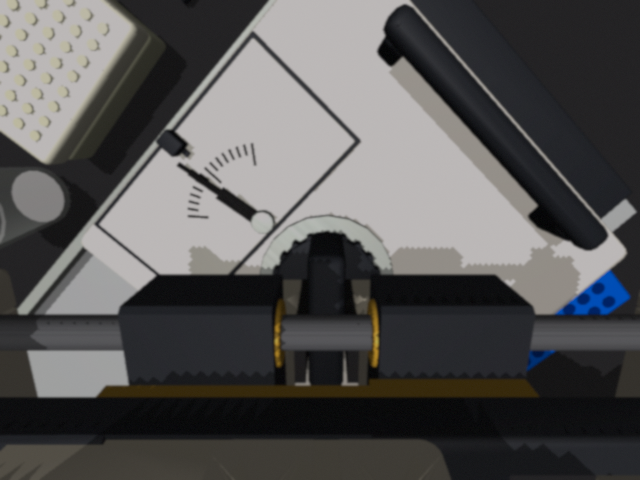

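The tip is at (179,165), the pivot at (262,222) and the nose at about (187,152), so about 0.13–0.15 rad remains before the mark. I'll turn most of that and look again.

Call:
step_arm:
  xyz:
    - [0,-0.001,-0.001]
    - [0,-0.001,-0.002]
    - [0,-0.001,-0.003]
    - [0,-0.001,-0.003]
    - [0,-0.001,-0.003]
  yaw: [0.01,0.02,0.032,0.032,0.032]
  claw: [0.8,0.8,0.8,0.8,0.8]

```text
time_s: 12.4
tcp_pos: [0.5609, -0.0714, 0.1961]
eef_rot: [-179.9, 0.2, -147.8]
contact_force: [8.6, -0.1, 0.8]
gripper_width: 0.014
gripper_force: 20.0
```

Call:
step_arm:
  xyz:
    - [0,0,0]
    - [0,0,0]
    - [0,0,0]
    - [0,0,0]
    - [0,0,0]
  yaw: [0,0,0,0,0]
  claw: [0.7,0.6,0.4,0.4,0.4]

```text
time_s: 12.82
tcp_pos: [0.5579, -0.0714, 0.1948]
eef_rot: [180.0, -0.1, -147.9]
contact_force: [0.5, 0.6, 1.1]
gripper_width: 0.0256
gripper_force: 0.0
```

```bash
python3 -c "
from h import *
shot('wrist','w7');gauge('w7');im=ld('w7')[0]
cv2.imwrite('pics/w7c.png',cv2.resize(im[90:290,70:330],(780,600),interpolation=cv2.INTER_CUBIC))"
```

```text
w7 pointer (np.float64(-0.415), 0.07) mark (np.float64(-1.581), 0.06) to go 1.166 t 12.8667 yaw -147.9 F [-0.3  0.  -0.4] Mz 0.001 tcp [ 0.5581 -0.0714  0.1949]
```

View pics/w7c.png

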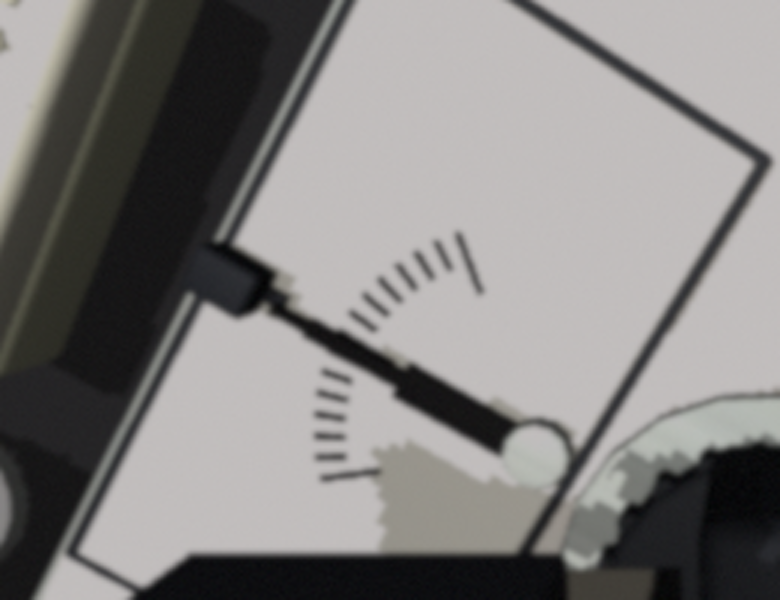

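Released: the pointer points almost at the block. The pivot is at (537,455), the pointer passes through (320,332) and the block is at about (232,278). I'll restrict the gauge's search range and check the numbers.

```bash
sed -i 's/np.arange(-3.0,-.2,.01)/np.arange(-2.0,-.7,.01)/' h.py; python3 - <<'E'
from h import *
for f in('w1','w2','w3','w5','w6','w7'): gauge(f)
# refit pivot from silver disc for w7
print(ray('w7',70+537/3,90+455/3,.163), ray('w1',193.5,175.5,.163))
gauge('w7',ray('w7',70+537/3,90+455/3,.163)[:2]); gauge('w1',ray('w1',193.5,175.5,.163)[:2])
E
```

```text
w1 pointer (np.float64(-0.853), 0.22) mark (np.float64(-1.583), 0.17) to go 0.73 t 12.8667 yaw -147.9 F [-0.3  0.  -0.4] Mz 0.001 tcp [ 0.5581 -0.0714  0.1949]
w2 pointer (np.float64(-0.83), 0.17) mark (np.float64(-1.54), 0.11) to go 0.71 t 12.8667 yaw -147.9 F [-0.3  0.  -0.4] Mz 0.001 tcp [ 0.5581 -0.0714  0.1949]
w3 pointer (np.float64(-0.832), 0.19) mark (np.float64(-1.548), 0.18) to go 0.716 t 12.8667 yaw -147.9 F [-0.3  0.  -0.4] Mz 0.001 tcp [ 0.5581 -0.0714  0.1949]
w5 pointer (np.float64(-1.192), 0.16) mark (np.float64(-1.568), 0.17) to go 0.376 t 12.8667 yaw -147.9 F [-0.3  0.  -0.4] Mz 0.001 tcp [ 0.5581 -0.0714  0.1949]
w6 pointer (np.float64(-1.435), 0.12) mark (np.float64(-1.581), 0.07) to go 0.146 t 12.8667 yaw -147.9 F [-0.3  0.  -0.4] Mz 0.001 tcp [ 0.5581 -0.0714  0.1949]
w7 pointer (np.float64(-1.543), 0.11) mark (np.float64(-1.585), 0.06) to go 0.042 t 12.8667 yaw -147.9 F [-0.3  0.  -0.4] Mz 0.001 tcp [ 0.5581 -0.0714  0.1949]
[ 0.55831787 -0.11261411  0.163     ] [ 0.55789129 -0.11297438  0.163     ]
w7 pointer (np.float64(-1.554), 0.11) mark (np.float64(-1.594), 0.06) to go 0.04 t 12.8667 yaw -147.9 F [-0.3  0.  -0.4] Mz 0.001 tcp [ 0.5581 -0.0714  0.1949]
w1 pointer (np.float64(-0.854), 0.22) mark (np.float64(-1.583), 0.17) to go 0.729 t 12.8667 yaw -147.9 F [-0.3  0.  -0.4] Mz 0.001 tcp [ 0.5581 -0.0714  0.1949]
```

Call:
step_arm:
  xyz:
    - [0,0,0]
    - [0,0,0]
    - [0,0,0]
    - [0,0,0]
    - [0,0,0]
    - [0,0,-0.001]
    - [0,0,-0.0015]
    - [0,0,-0.0015]
    - [0,0,-0.0015]
    - [0,0,-0.0015]
    - [0,0,-0.0015]
    - [0,0,-0.0015]
    - [0,0,-0.0015]
  yaw: [0,0,0,0,0,0.006,0.014,0.014,0.014,0.014,0.014,0.014,0.014]
  claw: [0.6,0.8,0.8,0.8,0.8,0.8,0.8,0.8,0.8,0.7,0.6,0.4,0.4]

```text
time_s: 13.95
tcp_pos: [0.5587, -0.0711, 0.1956]
eef_rot: [180.0, -0.0, -153.0]
contact_force: [0.7, -0.4, 0.9]
gripper_width: 0.0242
gripper_force: 0.0
```

```bash
python3 -c "
from h import *
shot('wrist','w8');gauge('w8');im=ld('w8')[0]
cv2.imwrite('pics/w8c.png',cv2.resize(im[90:290,70:330],(780,600),interpolation=cv2.INTER_CUBIC))"
```

```text
w8 pointer (np.float64(-1.591), 0.11) mark (np.float64(-1.585), 0.05) to go -0.006 t 14.0 yaw -153.0 F [-0.3  0.1  0.5] Mz 0.013 tcp [ 0.5587 -0.071   0.1957]
```

View pics/w8c.png

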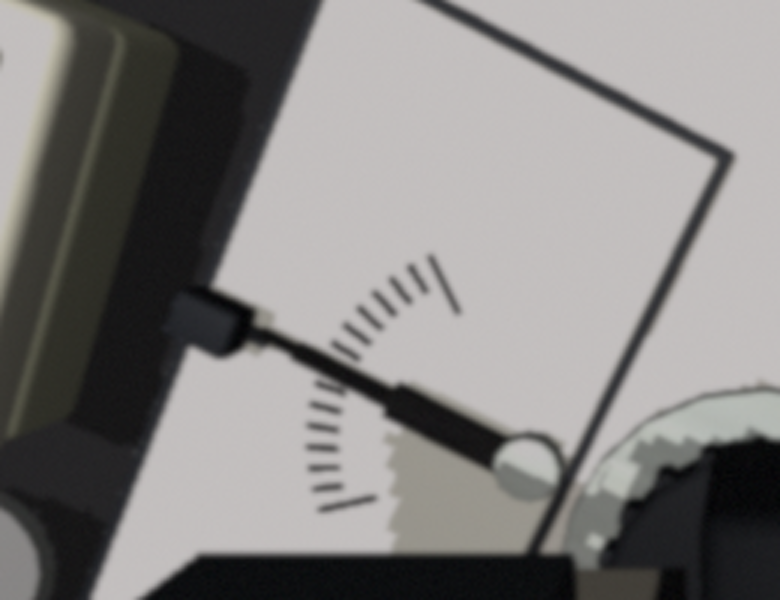

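The pointer now points at the nose of the block, with the tip at (255,330) and the gauge within 0.01 rad. I'll retreat straight up and confirm nothing shifts.

Call:
step_arm:
  xyz:
    - [0,0,0]
    - [0,0,0]
    - [0,0,-0.1]
    - [0,0,-0.25]
    - [0,0,-0.4]
    - [0,0,-0.5]
    - [0,0,-0.5]
    - [0,0,-0.5]
  yaw: [0,0,0,0,0,0,0,0]
  claw: [0.2,0.1,0.1,0.1,0.1,0.1,0.1,0.1]

```text
time_s: 14.67
tcp_pos: [0.5592, -0.071, 0.2969]
eef_rot: [-180.0, 0.2, -153.0]
contact_force: [-0.7, 0.2, -0.5]
gripper_width: 0.0393
gripper_force: 0.0
```

```bash
python3 -c "
from h import *
shot('wrist','w9');gauge('w9')
cv2.imwrite('pics/w9v.png',ld('w9')[0])"
```

```text
w9 pointer (np.float64(-1.593), 0.26) mark (np.float64(-1.576), 0.19) to go -0.017 t 14.7167 yaw -153.0 F [-0.6  0.2 -0.9] Mz -0.004 tcp [ 0.5586 -0.0709  0.2956]
```

View pics/w9v.png

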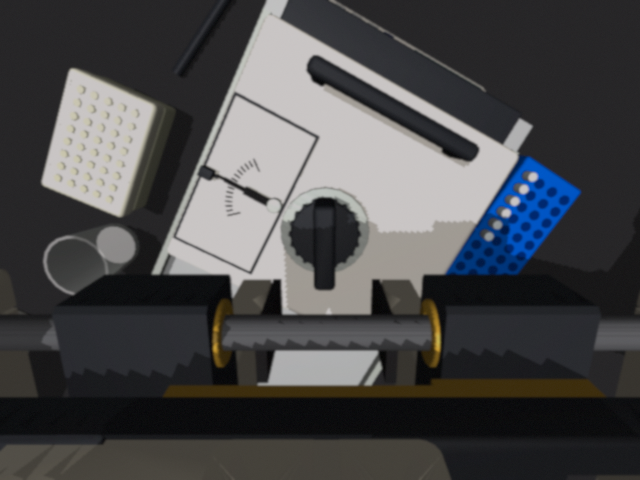

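The gripper is clear, the cover still sits against the stop bar (390,60), the pointer (205–272, 172–205) is on the block, and the things beside the cycler are where they were.

```bash
python3 -c "
from h import *
print(job.close_job())"
```

```text
the job is handed in; nothing more can be done
None
```

The job is handed in: the cover is home against its front stop, the knob is tightened until the pointer stands within about 0.02 rad of the block, and the robot has let go and is clear, at about 15 s on the robot's clock; no verdict was returned.

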